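Prove the wheel hub on the keyed test shaft and pack the kit

ROBOT

A 6-joint arm with a two-finger parallel gripper is mounted at the origin on the work surface. World frame = base frame: x ahead of the robot, y to its left, z up, the work surface at z = 0. Lengths are in mm, angles in rad, forces in N, time in s.
With the tool pointing down it reaches from about 350 to 975 mm from the base axis. Payload 17.4 kg.
Tool frame: the origin (TCP) lies between the finger pads; the fingertips stand 14 mm ahead of it and the grasp point (between the pads) lies 5 mm behind it; z points along the fingers, y is the direction in which the jaws open and shut (so a half turn about z gives the same grasp; the last joint's range is limited). The gripper opens to 85 mm and grips with 20 to 120 N. Pads are 22 mm wide; open, the fingers measure 114 mm over their backs; the gripper's body (76 mm by 85 mm) begins 54 mm behind the grasp point. The pads swing forward as they close: fully open they stand 13 mm farther back than shut.
Start: joints at [1.304, 0.116, 1.442, -0, 1.584, -0.038], TCP at [153.104, 657.413, 245.303] pointing down, gripper open.
Joint ranges: [-2.83, 2.83], [-0.83, 2.19], [0.07, 2.5], [-1.14, 4.28], [0.01, 3], [-2.97, 2.97]. Speed limits (rad/s): [1.89, 1.89, 2.22, 3.14, 3.14, 3.14].

INTERFACE

Orientations are given as a unit quaternion [w, x, y, z].
In Python, from station import r, hand, sense, cams gives the robot as it stands. Calls block until the motion is done:
- r.goto(position, orientation): joint-space move of the TCP to a pose.
- r.move_linear(position, v=150, ori=None): straight line of the TCP; ori=None keeps the orientation; v is the mean speed in mm/s.
- r.goto_joints(angles): joint-space move.
- hand.grip(opening): finger opening in mm; the grip force is fixed at half the most; returns when the fingers have stopped.
- r.hold(seconds).
- r.solve_ik(position, orientation): joint angles nearest the present ones, or None.
- sense(): the state.
- cams.capture(name): name is "scene" or "side" or "wrist"; returns (picture, depth): 384x512x3 uint8, red, green, blue; 384x512 float32, mm along the optical axis (not along the pixel's ray), 0 where there is no reading.
- cams.camera_model(name): a dict with "K" (3x3 intrinsics, pixels), "rvec" (rotation vector, rad) and "tvec" (3), from world to camera coordinates, as OpenCV has them. Camera axes: x right, y down, z forward; pixel columns grow to the right and rows downward; lengths in mm; the calibration is good to about 2 mm. A picture is of the moment at which its call begins: read the wrist's pose just before it. camera_model takes no time and is no camera call; for the wrist camera it gives the pose at the moment of the call.
A pose or a line that the arm cannot do raises r.MotionError and nothing moves.
- r.finish_job(): hands the job in, once; it reports no verdict.
The state is a dict: "t": time; "qpos": joint angles; "dq": joint speeds; "joint_torque": joint torques, N m; "position": TCP position; "orientation": TCP orientation; "contact_force": force on the tool from outside, world axes, zero at the start; "moment": the same for the moment, N m; "grip_width": finger opening in mm.
Only numpy, scipy, OpenCV 4.12 (cv2) and the standard library are available. Lean on these libraries where they do the work, as an engineer would, in place of code of your own. Each camera call takes 0.05 s, during which the arm holds its last target.

TASK

Only one of the blue wheel hubs suits this kit: the one whose keyway lines up with the key of the gauge's test shaft when the notch in its rim is over the brass dowel. Find it, slide it onto the test shaft and press it down fully home to prove the fit, then take it off, lay it flat, boss up, in the empty pocket of the kit case, put the orange lid on the case and press it fully shut. Put all the other hubs in the grey returns tray, and leave the other things on the desk where they are.

Things in the scene. Friction and masses are not known exactly. Their poses are not given: they have to be found in the camera images.
- hub_a: blue wheel hub, boss up, 40 mm tall: flange 72 mm across, 8 mm thick; boss 44 mm across; 25 mm bore right through with one keyway along it, 10 mm wide, 16.5 mm from the axis at its bottom. One notch in the flange's rim, 12 mm wide, 24.5 mm from the axis at its bottom. Origin: axis, underside; z up, x through the notch. 0.2 kg. Hubs differ only in the keyway's angle to the notch.
- hub_a_keyway (a point): point in the middle of hub_a's keyway, 14.5 mm from the hub's axis, at the height of the boss's top
- hub_b: blue wheel hub, boss up, 40 mm tall: flange 72 mm across, 8 mm thick; boss 44 mm across; 25 mm bore right through with one keyway along it, 10 mm wide, 16.5 mm from the axis at its bottom. One notch in the flange's rim, 12 mm wide, 24.5 mm from the axis at its bottom. Origin: axis, underside; z up, x through the notch. 0.2 kg. Hubs differ only in the keyway's angle to the notch. This one may be absent.
- hub_b_keyway (a point): point in the middle of hub_b's keyway, 14.5 mm from the hub's axis, at the height of the boss's top
- hub_c: blue wheel hub, boss up, 40 mm tall: flange 72 mm across, 8 mm thick; boss 44 mm across; 25 mm bore right through with one keyway along it, 10 mm wide, 16.5 mm from the axis at its bottom. One notch in the flange's rim, 12 mm wide, 24.5 mm from the axis at its bottom. Origin: axis, underside; z up, x through the notch. 0.2 kg. Hubs differ only in the keyway's angle to the notch.
- hub_c_keyway (a point): point in the middle of hub_c's keyway, 14.5 mm from the hub's axis, at the height of the boss's top
- hub_d: blue wheel hub, boss up, 40 mm tall: flange 72 mm across, 8 mm thick; boss 44 mm across; 25 mm bore right through with one keyway along it, 10 mm wide, 16.5 mm from the axis at its bottom. One notch in the flange's rim, 12 mm wide, 24.5 mm from the axis at its bottom. Origin: axis, underside; z up, x through the notch. 0.2 kg. Hubs differ only in the keyway's angle to the notch. This one may be absent.
- hub_d_keyway (a point): point in the middle of hub_d's keyway, 14.5 mm from the hub's axis, at the height of the boss's top
- hub_e: blue wheel hub, boss up, 40 mm tall: flange 72 mm across, 8 mm thick; boss 44 mm across; 25 mm bore right through with one keyway along it, 10 mm wide, 16.5 mm from the axis at its bottom. One notch in the flange's rim, 12 mm wide, 24.5 mm from the axis at its bottom. Origin: axis, underside; z up, x through the notch. 0.2 kg. Hubs differ only in the keyway's angle to the notch. This one may be absent.
- hub_e_keyway (a point): point in the middle of hub_e's keyway, 14.5 mm from the hub's axis, at the height of the boss's top
- gauge: steel keyway gauge fixed to the desk: plate 110 mm square, 12 mm thick, with a round seat 80 mm across on it; from the seat's centre stands the dark keyed test shaft, 23 mm across, 34 mm tall above the seat, its top 4 mm tapered to 17 mm. Its brass key points along +x: 8 mm wide, reaching 15 mm from the axis, its top 28 mm above the seat. Origin: on the shaft's axis at desk level
- gauge_seat (a point): centre of the seat's flat top face, on the shaft's axis, 20 mm above the desk; the hub's underside rests on it when fully home. Axes as the gauge's
- dowel: brass locating dowel standing in the gauge's seat, 9 mm across, 10 mm tall, 30 mm from the shaft's axis, set at the gauge's +y or -y side for right or left hubs (a flush dark plug fills the other hole). Origin at its foot, on the seat. Only a hub with its notch over the dowel while its keyway is over the key goes down to the seat; any other is held about 8 mm or more above it
- kit_case: black open kit case fixed to the desk, 140 mm (x) by 200 mm (y), 62 mm tall, walls 4 mm, lined with dark foam; a yellow gear motor is packed at its +y end. Origin: centre of its underside
- case_pocket (a point): centre of the floor of the empty foam pocket for the hub, 80 mm square and 10 mm deep, 10 mm above the desk, 40 mm from the case's centre towards its -y end, 56 mm from that wall's inner face. Axes as the case's
- case_rim (a point): centre of the case's mouth, at the height of its rim, 62 mm above the desk. Axes as the case's
- lid: orange push-on lid, 0.28 kg: plate 140 (x) by 200 (y) by 5 mm; under it a plug 125 by 185 mm, 8 mm deep, tapered at its foot, that enters the case; on top, central, a black rib handle 18 (x) by 80 (y) mm, 22 mm tall (top 35 mm above the plug's underside). Origin: centre of the plug's underside, z up. It starts on the desk, handle up. Shut: plate on the rim, origin 8 mm below it; either way round
- returns_tray: grey open tray fixed to the desk, 180 mm (x) by 184 mm (y), 35 mm tall, walls and floor 4 mm; holds four hubs side by side (two by two, 80 mm apart). Origin: centre of its underside
- tyre: black rubber wheel 62 mm across, 24 mm thick, lying flat, yellow hub cap; not part of the job. Origin: centre of its underside
- gear_motor: small yellow gear motor, 62 mm by 22 mm by 19 mm with an aluminium can 26 mm long at its +x end; not part of the job. Origin: centre of its underside
- screwdriver: screwdriver with a violet handle, 200 mm long, 26 mm thick; not part of the job. Origin: at its middle, on the desk; it lies along its x axis, handle to -x
- screw_jar: clear jar with a white cap, 48 mm across, 55 mm tall; not part of the job. Origin: centre of its underside
- battery_pack: black battery holder, 62 mm by 58 mm by 16 mm; not part of the job. Origin: centre of its underside
There are look-alikes about, which are no part of the job. Leave any turquoise look-alike of the hub_a alone.

How it is judged:
By the outcome, as a careful person would: the job done as asked, in the order asked, and still so for the second after the job is handed in, with the robot touching nothing.
Of hub_b, hub_d, hub_e only 1 to 3 are there at a start; the rules pass over those that are not, and their reading is None.
At some moment in a run one of hub_a, hub_b, hub_c, hub_d, hub_e, lid may be knocked a few centimetres aside while the robot is not near it.
Once in a run the grip may slacken for a moment while it holds something.
It also fails if it takes over 210 s, if anything falls off the work surface, if the arm or the gripper's body presses on something with over 40 N, if the wrist force passes 120 N, or if a joint passes its speed limit or range.

## Working session

There is one attempt and no reset: what is moved stays moved. The work goes in short steps, each a Python script; the robot and the scene stay as the last script left them, time stands still between calls to the robot, and variables do not carry over. Pictures are saved under pics/ and viewed, and the job is handed in when it is done.

```bash
ls -la; mkdir -p pics; cat > h.py <<'E'
import numpy as np, cv2
from station import r, hand, sense, cams
def cam(name):
    m=cams.camera_model(name); R=cv2.Rodrigues(np.array(m["rvec"],float))[0]
    return np.array(m["K"],float),R,np.array(m["tvec"],float).reshape(3)
def world(K,R,t,u,v,d):
    p=np.linalg.inv(K)@np.stack([u*d,v*d,d]) if np.ndim(u) else np.linalg.inv(K)@np.array([u*d,v*d,d])
    return (R.T@(p-(t[:,None] if p.ndim>1 else t)))
def cloud(name,fn=None):
    K,R,t=cam(name); im,d=cams.capture(name)
    if fn: cv2.imwrite(fn,cv2.cvtColor(im,cv2.COLOR_RGB2BGR))
    v,u=np.mgrid[:d.shape[0],:d.shape[1]]
    W=world(K,R,t,u.ravel().astype(float),v.ravel().astype(float),d.ravel().astype(float)).T.reshape(d.shape+(3,))
    W[d<=0]=np.nan
    return im,d,W,(K,R,t)
E
python3 - <<'E'
from h import *
for n in("scene","side","wrist"):
    im,d,W,(K,R,t)=cloud(n,f"pics/{n}0.png"); np.savez(f"pics/{n}0.npz",im=im,W=W,K=K,R=R,t=t)
    print(n,K[0,0],(-R.T@t).round(),R[2].round(2))
print(sense())
E
```

```text
total 12
drwxr-xr-x  3 agent agent 4096 Dec  7 16:36 .
drwxr-xr-x 23 root  root  4096 Dec  7 16:36 ..
drwxr-xr-x  2 agent agent 4096 Dec  7 16:36 pics
scene 359.98440684258685 [1142.  348.  884.] [-0.54 -0.27 -0.8 ]
side 357.6766615371722 [ 139. -604.  580.] [ 0.49  0.7  -0.52]
wrist 334.70313301234887 [ 79. 675. 374.] [ 0.29 -0.07 -0.95]
{'t': 0.15, 'qpos': array([ 1.30423923e+00,  1.16390670e-01,  1.44213120e+00,  1.95910923e-05,
        1.58399836e+00, -3.78467451e-02]), 'dq': array([ 0.00161567, -0.00083152, -0.00059244, -0.00052391,  0.00092933,
       -0.00027598]), 'joint_torque': array([ 2.15795262e-03, -7.32507777e+01, -6.32854342e+01, -2.54194020e-05,
        5.15011285e-03, -3.94105723e-05]), 'position': array([153.03513056, 657.28238694, 244.70968699]), 'orientation': array([-7.99988831e-05,  1.14105965e-01,  9.93468476e-01, -4.56942457e-04]), 'contact_force': array([-0.08463246, -0.36348381,  0.05099131]), 'moment': array([ 0.02054532,  0.0255231 , -0.01917874]), 'grip_width': 85.32548152482785}
```

View pics/scene0.png

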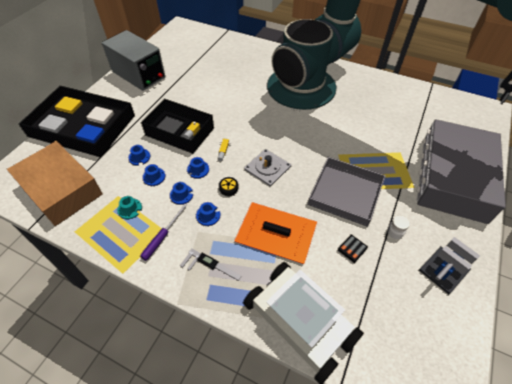

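View pics/side0.png

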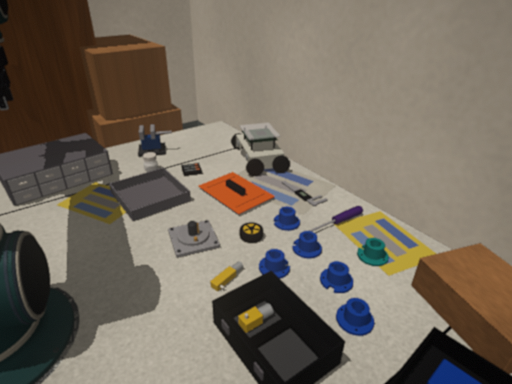

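View pics/wrist0.png

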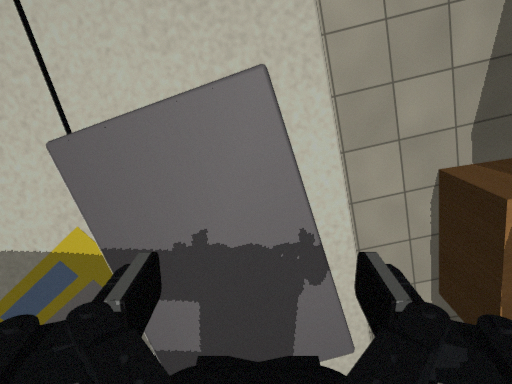

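The scene shows five blue hubs, with centres near (138,155), (153,174), (197,167), (180,193) and (207,213). The turquoise look-alike is at (129,205), the gauge at (267,166), the case at (178,125), the tray at (345,190) and the lid at (277,232). Next I'll localize them roughly.

```bash
python3 - <<'E'
import numpy as np,cv2
for n in("scene","side"):
    z=np.load(f"pics/{n}0.npz"); im,W=z["im"],z["W"]
    hsv=cv2.cvtColor(im,cv2.COLOR_RGB2HSV)
    inb=(W[...,0]>200)&(W[...,0]<1100)&(abs(W[...,1])<700)&(W[...,2]>-10)&(W[...,2]<120)
    def blobs(lab,m,amin=60):
        k,L,s,c=cv2.connectedComponentsWithStats((m&inb).astype(np.uint8))
        for i in range(1,k):
            if s[i,4]<amin: continue
            P=W[L==i]
            print(n,lab,c[i].round(),s[i,4],np.nanmedian(P,0).round(),np.nanpercentile(P,2,0).round(),np.nanpercentile(P,98,0).round())
    H,S,V=hsv[...,0],hsv[...,1],hsv[...,2]
    blobs("blue",(H>105)&(H<125)&(S>170)&(W[...,2]>4))
    blobs("turq",(H>75)&(H<100)&(S>120)&(W[...,2]>4))
    blobs("orange",(H>3)&(H<14)&(S>200),400)
    for name,(u,v) in dict(gauge=(267,166),tray=(345,190),case=(178,125)).items():
        if n=="scene": print(name,W[v,u].round())
    # fixed things by height: plate outline
    if n=="scene":
        blobs("dark",(V<60)&(S<80)&(W[...,2]>5),300)
E
```

```text
scene blue [ 89. 133.] 367 [ 595. -529.   42.] [ 553. -577.   26.] [ 624. -483.   60.]
scene blue [138. 155.] 274 [ 594. -333.   19.] [ 561. -362.    5.] [ 619. -310.   42.]
scene blue [198. 168.] 291 [ 557. -132.   19.] [ 524. -167.    5.] [ 579. -111.   42.]
scene blue [153. 175.] 317 [ 642. -241.   18.] [ 608. -271.    6.] [ 666. -218.   43.]
scene blue [181. 193.] 333 [ 666. -126.   17.] [ 631. -157.    5.] [ 687. -102.   42.]
scene blue [207. 214.] 366 [694. -17.  18.] [667. -48.   5.] [716.   8.  41.]
scene turq [128. 207.] 391 [ 774. -234.   16.] [ 736. -269.    5.] [ 798. -213.   42.]
scene orange [276. 233.] 2692 [661. 183.  13.] [585.  87.  10.] [720. 272.  17.]
gauge [453.  60.  23.]
tray [421. 309.   3.]
case [ 409. -305.   12.]
scene dark [134.  71.] 878 [ 281. -558.   68.] [ 211. -693.   14.] [ 303. -512.  117.]
scene dark [ 90. 124.] 2447 [ 553. -571.   29.] [ 434. -692.    8.] [ 669. -461.   61.]
scene dark [177. 125.] 1897 [ 420. -291.   31.] [ 355. -390.    8.] [ 496. -192.   63.]
scene dark [355. 170.] 313 [343. 315.  18.] [339. 227.   6.] [347. 395.  31.]
scene da
[... 275 characters left out ...]
-43.  21.] [696.  -8.  39.]
side blue [286. 224.] 105 [663. -41.   5.] [646. -57.   4.] [702.   4.   8.]
side blue [307. 245.] 373 [ 638. -142.   15.] [ 618. -166.    4.] [ 668. -111.   39.]
side blue [273. 264.] 329 [ 531. -147.   16.] [ 510. -173.    4.] [ 561. -113.   39.]
side blue [337. 277.] 624 [ 619. -257.   20.] [ 600. -282.    4.] [ 648. -223.   39.]
side blue [355. 317.] 905 [ 570. -349.   16.] [ 550. -375.    4.] [ 601. -315.   39.]
side blue [450. 375.] 754 [ 597. -515.   39.] [ 559. -545.   23.] [ 630. -496.   41.]
side turq [374. 252.] 539 [ 749. -250.   20.] [ 730. -274.    4.] [ 782. -220.   38.]
side orange [236. 193.] 1269 [634. 160.  10.] [579.  83.   8.] [713. 269.  12.]
```

```bash
python3 - <<'E'
import cv2
im=cv2.imread("pics/scene0.png"); cv2.imwrite("pics/s0crop.png",cv2.resize(im[90:270,110:420],None,fx=2.5,fy=2.5,interpolation=cv2.INTER_CUBIC))
E
```

```text
(no output)
```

View pics/s0crop.png

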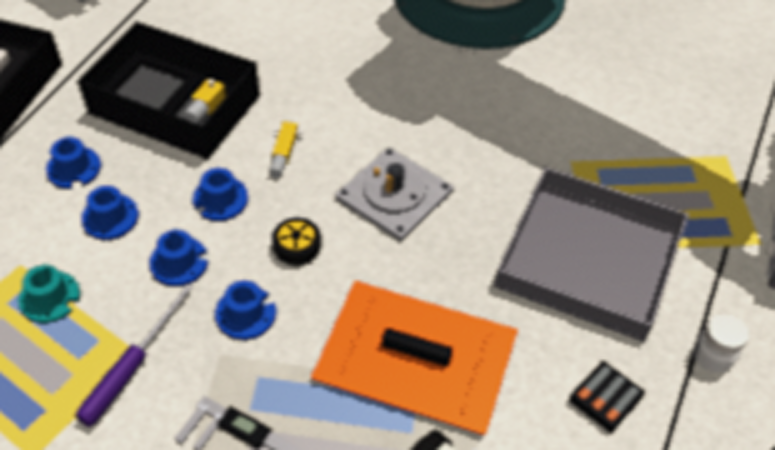

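```bash
cat >> h.py <<'E'
def ori(yaw):
    c,s=np.cos(yaw),np.sin(yaw)
    from scipy.spatial.transform import Rotation as Ro
    q=Ro.from_matrix(np.array([[-s,c,0],[c,s,0],[0,0,-1]]).T.T if 0 else np.column_stack([[-s,c,0],[c,s,0],[0,0,-1]])).as_quat()
    return [q[3],q[0],q[1],q[2]]
def snap(tag):
    im,d,W,(K,R,t)=cloud("wrist",f"pics/{tag}.png"); np.savez(f"pics/{tag}.npz",im=im,W=W,K=K,R=R,t=t,d=d); return im,d,W,(K,R,t)
E
python3 - <<'E'
from h import *
p=np.pi/2
for n,pos in (("w_gauge",(450,60,300)),("w_hubs",(590,-170,300))):
    r.goto(pos,ori(p)); r.hold(0.3); snap(n); s=sense(); print(s["t"],s["position"].round(1),s["qpos"].round(2))
E
```

```text
2.8833 [450.   60.2 300. ] [ 0.08 -0.38  1.81  0.    1.72 -1.49]
4.2833 [ 589.9 -169.4  300.3] [-0.32 -0.03  1.5   0.    1.67 -1.89]
```

View pics/w_gauge.png

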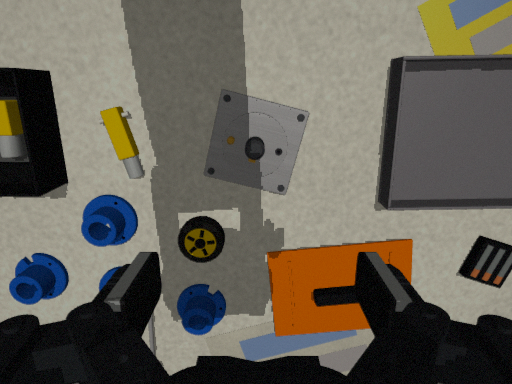

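View pics/w_hubs.png

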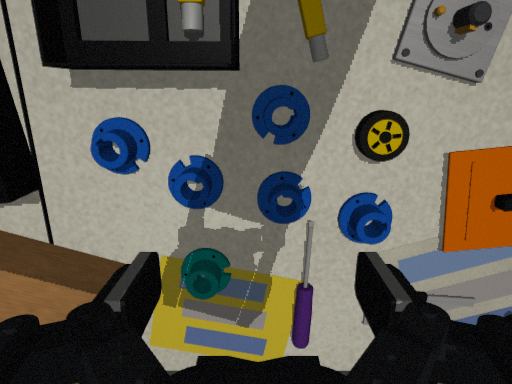

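The wrist view at (590,-170,300) shows all five hubs, with their notches and bores. In the gauge view the dowel is at (231,140), the plug at (278,152) and the key on the +x side. So the dowel is on the -y side and I want a keyway at +90° from the notch. I'll orthorectify each hub at z=8 and z=40.

```bash
cat >> h.py <<'E'
def ortho(z,c,h,half=50,s=2.5):
    """top view at height h: columns=+y to right, rows=+x down"""
    K,R,t=z["K"],z["R"],z["t"]; n=int(2*half*s)
    a=(np.arange(n)-n/2+.5)/s
    X,Y=np.meshgrid(c[0]+a,c[1]+a,indexing="ij")
    P=np.stack([X,Y,np.full_like(X,h)],-1)@R.T+t
    uv=P@K.T; uv=uv[...,:2]/uv[...,2:]
    return cv2.remap(z["im"],uv[...,0].astype(np.float32),uv[...,1].astype(np.float32),cv2.INTER_CUBIC)
def topcentre(W,im,c,zr=(36,44),rad=32):
    m=(np.hypot(W[...,0]-c[0],W[...,1]-c[1])<rad)&(W[...,2]>zr[0])&(W[...,2]<zr[1])
    P=W[m][:,:2]; 
    return cv2.minEnclosingCircle(P.astype(np.float32)),m.sum(),np.median(W[m][:,2])
E
python3 - <<'E'
from h import *
z=np.load("pics/w_hubs.npz"); W=z["W"];im=z["im"]
C=[(585,-340),(545,-140),(630,-250),(655,-130),(685,-25)]
rows=[]
for c in C:
    hsv=cv2.cvtColor(im,cv2.COLOR_RGB2HSV); b=(hsv[...,0]>100)&(hsv[...,0]<125)&(hsv[...,1]>120)
    m=b&(np.hypot(W[...,0]-c[0],W[...,1]-c[1])<55)
    out=[]
    for lo,hi in((5,11),(36,44)):
        P=W[m&(W[...,2]>lo)&(W[...,2]<hi)][:,:2].astype(np.float32)
        out.append((len(P),cv2.minEnclosingCircle(P),np.median(W[m&(W[...,2]>lo)&(W[...,2]<hi)][:,2])))
    print(c,out)
    cc=out[1][1][0]
    t=[]
    for h in(8,40):
        o=ortho(z,cc,h,half=40,s=3); cv2.drawMarker(o,(120,120),(255,0,0),0,10); t.append(cv2.resize(o,(150,150)))
    rows.append(np.vstack(t))
cv2.imwrite("pics/ortho1.png",np.hstack(rows)[...,::-1])
z=np.load("pics/w_gauge.npz")
cv2.imwrite("pics/orthog.png",np.hstack([cv2.resize(ortho(z,(450,60),h,half=70,s=3),(390,390)) for h in(20,54)])[...,::-1])
E
```

```text
(585, -340) [(1107, ((584.152587890625, -342.4337158203125), 35.75798034667969), np.float64(8.50690851908018)), (767, ((584.49267578125, -342.4381408691406), 22.164226531982422), np.float64(40.33951745516032))]
(545, -140) [(1369, ((544.8644409179688, -140.18832397460938), 35.51784896850586), np.float64(8.451707495449599)), (777, ((545.329833984375, -140.3918914794922), 22.04779815673828), np.float64(40.31037989953131))]
(630, -250) [(1005, ((631.8634643554688, -249.7899169921875), 35.65080261230469), np.float64(8.423989915444318)), (678, ((632.4275512695312, -249.89366149902344), 22.318857192993164), np.float64(40.433080318285974))]
(655, -130) [(961, ((652.7034912109375, -133.5326385498047), 35.673828125), np.float64(8.506868569032871)), (643, ((653.3003540039062, -133.4150848388672), 22.430044174194336), np.float64(40.360043075813635))]
(685, -25) [(926, ((681.2855834960938, -23.148162841796875), 35.85512161254883), np.float64(8.42667732530108)), (631, ((681.5887451171875, -22.96050453186035), 22.093490600585938), np.float64(40.37201971904569))]
```

View pics/ortho1.png

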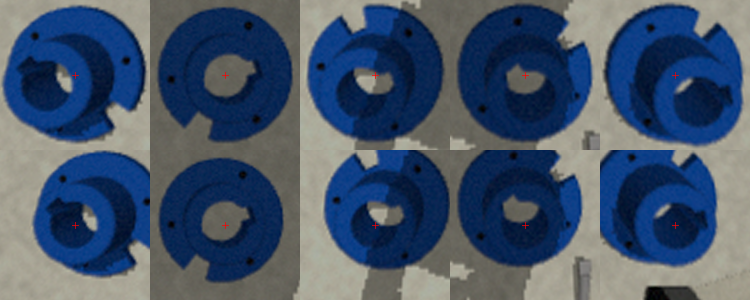

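View pics/orthog.png

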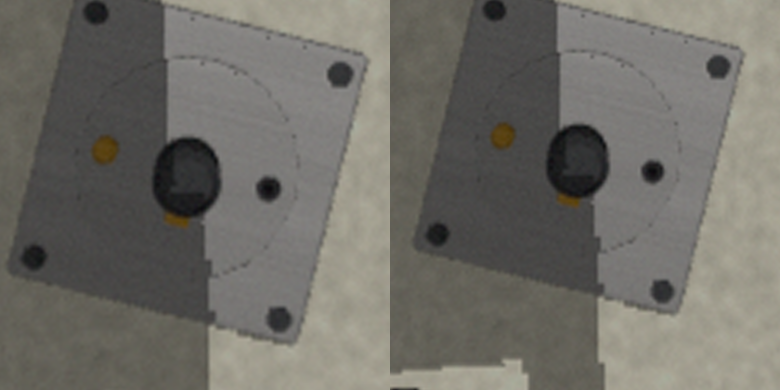

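```bash
python3 - <<'E'
from h import *
H=[(584.3,-342.4),(545.1,-140.3),(632.1,-249.8),(653,-133.5),(681.4,-23)]
for i in (0,2,1,3,4):
    x,y=H[i]; r.goto((x-10,y,190),ori(np.pi/2)); r.hold(0.15); snap(f"c_hub{i}")
r.goto((430,60,190),ori(np.pi/2)); r.hold(0.15); snap("c_gauge"); print(sense()["t"])
rows=[]
for i in range(5):
    z=np.load(f"pics/c_hub{i}.npz"); W=z["W"]; im=z["im"]; c=H[i]
    t=[]
    for lo,hi in((5,11),(36,44)):
        m=(W[...,2]>lo)&(W[...,2]<hi)&(np.hypot(W[...,0]-c[0],W[...,1]-c[1])<45)
        hsv=cv2.cvtColor(im,cv2.COLOR_RGB2HSV); m&=(hsv[...,0]>100)&(hsv[...,0]<125)&(hsv[...,1]>120)
        cc,rr=cv2.minEnclosingCircle(W[m][:,:2].astype(np.float32)); print(i,m.sum(),np.round(cc,1),round(rr,1),np.median(W[m][:,2]).round(1))
        o=ortho(z,cc,lo+3.5,half=40,s=4); cv2.drawMarker(o,(160,160),(255,0,0),0,10)
        cv2.circle(o,(160,160),int((36 if lo==5 else 22)*4),(0,255,0),1); cv2.circle(o,(160,160),int((30 if lo==5 else 14.5)*4),(255,255,0),1)
        t.append(cv2.resize(o,(160,160) if 0 else (160,160),interpolation=cv2.INTER_AREA) if 0 else cv2.resize(o,(158,158),interpolation=cv2.INTER_AREA))
    rows.append(np.vstack(t))
big=np.hstack(rows); cv2.imwrite("pics/ortho2.png",big[...,::-1])
E
```

```text
9.475
0 1928 [ 583.5 -343. ] 35.8 8.4
0 1289 [ 584.  -343.2] 22.3 40.4
1 1984 [ 544.9 -139.9] 35.9 8.4
1 1297 [ 545.2 -140.1] 22.2 40.3
2 1848 [ 631.7 -250. ] 35.8 8.4
2 1298 [ 632.2 -250.1] 22.2 40.3
3 1845 [ 652.7 -133. ] 36.0 8.4
3 1294 [ 653.3 -133.3] 22.2 40.3
4 1846 [681.9 -22.6] 35.8 8.4
4 1299 [682.2 -22.7] 22.2 40.3
```

View pics/ortho2.png

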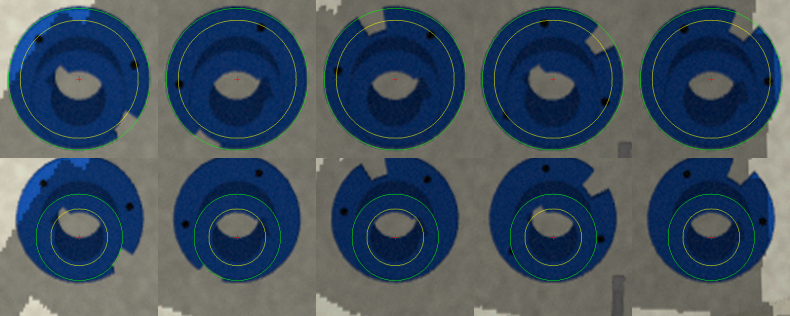

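View pics/c_gauge.png

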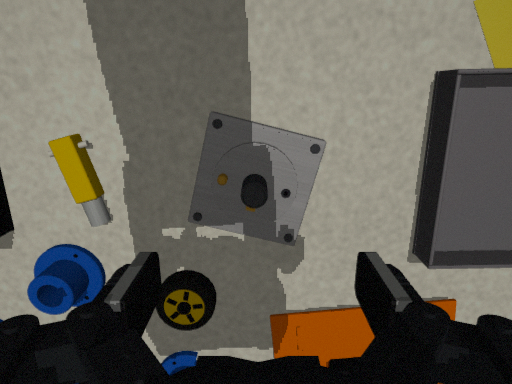

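```bash
cat >> h.py <<'E'
def ringz(z,c,rad,h,zz=None):
    K,R,t=z["K"],z["R"],z["t"]; a=np.arange(0,360,1.0); A=np.radians(a)
    P=np.stack([c[0]+rad*np.cos(A),c[1]+rad*np.sin(A),np.full_like(A,h)],-1)@R.T+t
    uv=P@K.T; uv=(uv[:,:2]/uv[:,2:]).astype(np.float32)
    return a,cv2.remap(z["W"][...,2].astype(np.float32),uv[:,0],uv[:,1],cv2.INTER_NEAREST).ravel(),uv
def cmean(a): 
    A=np.radians(a); return np.degrees(np.arctan2(np.sin(A).mean(),np.cos(A).mean())),len(a)
def hubread(z,c,base=0):
    W=z["W"]; im=z["im"]; hsv=cv2.cvtColor(im,cv2.COLOR_RGB2HSV)
    b=(hsv[...,0]>100)&(hsv[...,0]<125)&(hsv[...,1]>120)
    m=b&(W[...,2]>base+5)&(W[...,2]<base+11)&(np.hypot(W[...,0]-c[0],W[...,1]-c[1])<50)
    c8,r8=cv2.minEnclosingCircle(W[m][:,:2].astype(np.float32))
    m=b&(W[...,2]>base+36)&(W[...,2]<base+44)&(np.hypot(W[...,0]-c[0],W[...,1]-c[1])<50)
    c40,r40=cv2.minEnclosingCircle(W[m][:,:2].astype(np.float32))
    N=[];Kk=[]
    for rr in (27,29,31,33):
        a,zz,_=ringz(z,c8,rr,base+8); N+=list(a[zz<base+4.5])
    for rr in (13.7,14.5,15.3):
        a,zz,_=ringz(z,c40,rr,base+40); Kk+=list(a[zz<base+37])
    return c8,r8,c40,r40,cmean(N),cmean(Kk)
E
python3 - <<'E'
from h import *
H=[(584.3,-342.4),(545.1,-140.3),(632.1,-249.8),(653,-133.5),(681.4,-23)]
for i in range(5):
    for f in("w_hubs",f"c_hub{i}"):
        c8,r8,c40,r40,n,k=hubread(np.load(f"pics/{f}.npz"),H[i])
        print(i,f,np.round(c40,1),"notch",np.round(n,1),"key",np.round(k,1),"rel",round((k[0]-n[0])%360,1))
E
python3 - <<'E'
from h import *
rows=[]
H=[(584,-343.2),(545.2,-140.1),(632.2,-250.1),(653.3,-133.3),(682.2,-22.7)]
for i in range(5):
    z=dict(np.load(f"pics/c_hub{i}.npz")); 
    z["im"]=np.clip(z["im"].astype(float)*2.2,0,255).astype(np.uint8)
    o=ortho(z,H[i],40,half=25,s=5); rows.append(cv2.resize(o,(158,158)))
z=dict(np.load("pics/c_gauge.npz")); z["im"]=np.clip(z["im"].astype(float)*2,0,255).astype(np.uint8)
g=np.hstack([cv2.resize(ortho(z,(452,58),h,half=62,s=4),(395,395)) for h in(20,48)])
cv2.imwrite("pics/o3.png",np.vstack([np.hstack(rows),g])[...,::-1])
E
```

```text
0 w_hubs [ 584.5 -342.4] notch [44.9 75. ] key [-135.7  105. ] rel 179.5
0 c_hub0 [ 584.  -343.2] notch [46.7 42. ] key [-136.8  114. ] rel 176.4
1 w_hubs [ 545.3 -140.4] notch [-25.7  86. ] key [110.1 116. ] rel 135.9
1 c_hub1 [ 545.2 -140.1] notch [-34.   5.] key [110.7 104. ] rel 144.7
2 w_hubs [ 632.4 -249.9] notch [-158.5   84. ] key [112.5 112. ] rel 271.0
2 c_hub2 [ 632.2 -250.1] notch [-158.4   89. ] key [112.3 113. ] rel 270.7
3 w_hubs [ 653.3 -133.4] notch [127.1  85. ] key [-142.5  116. ] rel 90.4
3 c_hub3 [ 653.3 -133.3] notch [128.2  86. ] key [-143.4  111. ] rel 88.3
4 w_hubs [681.6 -23. ] notch [147.3  78. ] key [103.2  92. ] rel 315.9
4 c_hub4 [682.2 -22.7] notch [148.  88.] key [104.2 110. ] rel 316.2
```

View pics/o3.png

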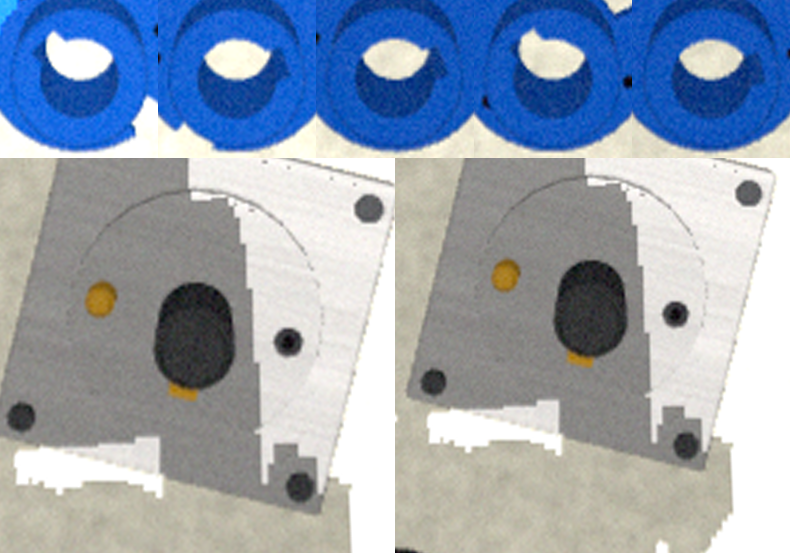

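The keyway is about 90° CCW from the notch only on hub 3, at (653.3,-133.3). The others read about 178°, 138°, 271° and 316°. In the gauge ortho the key points at about -13° and the dowel is at about -103°, which agrees. Next is the exact gauge pose, plus close looks at the tray, case and lid.

```bash
python3 - <<'E'
from h import *
def gauge(f):
    z=np.load(f); W=z["W"]; im=z["im"]
    near=np.hypot(W[...,0]-455,W[...,1]-60)<80
    m=near&(W[...,2]>9)&(W[...,2]<25)
    P=W[m&(W[...,2]>18)&(W[...,2]<22.5)]; print("seat",np.round(cv2.minEnclosingCircle(P[:,:2].astype(np.float32)),2) if 0 else cv2.minEnclosingCircle(P[:,:2].astype(np.float32)),np.median(P[:,2]))
    P=W[m][:,:2].astype(np.float32); print("plate",cv2.minAreaRect(P))
    P=W[near&(W[...,2]>52)&(W[...,2]<57)]; print("shaft top",len(P),cv2.minEnclosingCircle(P[:,:2].astype(np.float32)),np.median(P[:,2]))
    P=W[near&(W[...,2]>28)&(W[...,2]<33)&(np.hypot(W[...,0]-455,W[...,1]-60)>20)]; print("dowel",len(P),np.median(P,0) if len(P) else 0)
    hsv=cv2.cvtColor(im,cv2.COLOR_RGB2HSV)
    br=near&(hsv[...,0]>12)&(hsv[...,0]<28)&(hsv[...,1]>140)
    for i,(h0,h1) in dict(dow=(27,34),key=(42,52)).items():
        mm=br&(W[...,2]>h0)&(W[...,2]<h1); 
        if mm.any(): print(i,mm.sum(),np.median(W[mm],0).round(1),np.mean(W[mm],0).round(1))
for f in("c_gauge","w_gauge"): print(f); gauge(f"pics/{f}.npz")
E
```

```text
c_gauge
seat ((440.61944580078125, 57.20125198364258), 39.99409484863281) 20.49087380423786
plate ((440.4259033203125, 57.313941955566406), (110.0699462890625, 109.96778869628906), 75.94689178466797)
shaft top 434 ((440.09295654296875, 57.34183883666992), 10.552450180053711) 54.22360437170005
dowel 108 [432.14477101  29.61396827  30.17792842]
dow 75 [432.3  28.8  30.2] [432.3  28.7  29.9]
key 31 [452.9  54.1  48.4] [453.   53.9  48.6]
w_gauge
seat ((440.6516418457031, 57.16462707519531), 39.95267868041992) 20.48556081244255
plate ((440.72705078125, 57.22626495361328), (110.16730499267578, 110.13610076904297), 75.91944122314453)
shaft top 253 ((440.4811096191406, 57.65040588378906), 11.079384803771973) 54.202994383430436
dowel 53 [432.5872606   29.29660329  30.14666005]
dow 40 [432.5  28.2  30.2] [432.8  28.3  30.1]
key 18 [452.8  54.6  48.5] [453.   54.4  48.9]
```

```bash
python3 - <<'E'
from h import *
for n,pos in (("w_case",(400,-290,300)),("w_tray",(430,280,320)),("w_lid",(600,170,300))):
    r.goto(pos,ori(np.pi/2)); r.hold(0.2); snap(n); s=sense(); print(s["t"],s["position"].round(1))
import numpy as np
z=np.load("pics/w_case.npz");W=z["W"]
m=(W[...,2]>57)&(W[...,2]<67)&(abs(W[...,0]-420)<110)&(abs(W[...,1]+290)<140)
print("case rim",m.sum(),cv2.minAreaRect(W[m][:,:2].astype(np.float32)),np.median(W[m][:,2]))
m=(W[...,2]>6)&(W[...,2]<14)&(abs(W[...,0]-420)<60)&(abs(W[...,1]+290)<92); print("pocket",m.sum(),cv2.minAreaRect(W[m][:,:2].astype(np.float32)),np.median(W[m],0))
z=np.load("pics/w_tray.npz");W=z["W"]
m=(W[...,2]>32)&(W[...,2]<40)&(abs(W[...,0]-430)<130)&(abs(W[...,1]-313)<130)
print("tray rim",m.sum(),cv2.minAreaRect(W[m][:,:2].astype(np.float32)),np.median(W[m][:,2]))
z=np.load("pics/w_lid.npz");W=z["W"];im=z["im"];hsv=cv2.cvtColor(im,cv2.COLOR_RGB2HSV)
m=(W[...,2]>9)&(W[...,2]<17)&(hsv[...,0]<15)&(hsv[...,1]>180)&(W[...,0]>500)
print("lid",m.sum(),cv2.minAreaRect(W[m][:,:2].astype(np.float32)),np.median(W[m][:,2]))
m=(W[...,2]>31)&(W[...,2]<40)&(abs(W[...,0]-650)<60)&(abs(W[...,1]-180)<60)
print("handle",m.sum(),cv2.minAreaRect(W[m][:,:2].astype(np.float32)),np.median(W[m][:,2]))
cv2.imwrite("pics/three.png",cv2.resize(np.hstack([np.load(f"pics/{n}.npz")["im"] for n in("w_case","w_tray","w_lid")]),(798,200))[...,::-1])
E
```

```text
11.1 [ 400.3 -289.4  299.9]
13.4 [430.2 279.6 320. ]
14.475 [599.4 170.8 300.6]
case rim 2502 ((422.7134094238281, -290.4342346191406), (200.37213134765625, 140.21055603027344), 89.7346420288086) 62.02531491109208
pocket 5486 ((423.59686279296875, -290.5690612792969), (160.86990356445312, 79.53277587890625), 89.76375579833984) [ 423.0098346  -313.14069153   10.55939429]
tray rim 2010 ((428.1319580078125, 313.4417419433594), (180.06689453125, 184.40304565429688), 1.086639404296875) 35.10843408208628
lid 11364 ((709.0306396484375, 222.8396759033203), (467.49664306640625, 294.05120849609375), 85.56965637207031) 13.54693436279892
handle 870 ((649.421142578125, 179.38072204589844), (18.537290573120117, 79.34040069580078), 5.561183929443359) 35.05679542538299
```

View pics/three.png

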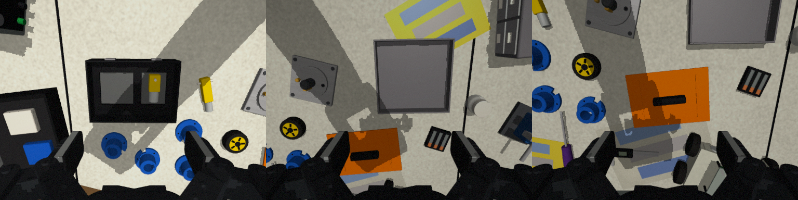

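Gauge: centre (440.5, 57.3), yaw -14.05°. Plate, seat and dowel all agree. Case: centre (422.7,-290.4). Tray: (428.1,313.4). Lid handle: (649.4,179.4), yaw 5.6°. Now I'll re-look at hub 3 with the grasp yaw and pick it, then view the gauge with the placing yaw.

```bash
cat >> h.py <<'E'
import time
def look(c,yaw,tag,h=190,base=0):
    r.goto((c[0],c[1],h),ori(yaw)); r.hold(0.15); snap(tag)
    return hubread(np.load(f"pics/{tag}.npz"),c,base)
def P(*a): print(*[np.round(x,2) if not isinstance(x,str) else x for x in a])
def st(): 
    s=sense(); P("t",s["t"],"pos",s["position"],"F",s["contact_force"],"gw",s["grip_width"]); return s
def pickhub(c,yaw,dz=27):
    hand.grip(84)
    r.move_linear((c[0],c[1],dz),v=200,ori=ori(yaw)); hand.grip(40); s=st()
    r.move_linear((c[0],c[1],130),v=250); return st()
E
python3 - <<'E'
from h import *
g=-1.16
c8,r8,c40,r40,n,k=look((653.2,-133.4),g,"g3"); P(c8,r8,c40,r40,n,k); 
c=(np.array(c8)+np.array(c40))/2
if np.hypot(*(c-(653,-133.3)))<6: pickhub(c,g)
print(c)
E
```

```text
[ 653.79 -133.59] 35.72 [ 653.15 -133.55] 22.25 [128.51  82.  ] [-141.48  118.  ]
t 18.27 pos [ 653.93 -133.64   28.19] F [-1.8   1.38  6.44] gw 42.08
t 18.82 pos [ 653.24 -133.52  129.69] F [ 0.63  0.79 -3.04] gw 42.24
[ 653.46792603 -133.57172394]
```

```bash
python3 - <<'E'
from h import *
y=-1.16+np.radians(128.15)
r.goto((440.5,57.3,190),ori(y)); r.hold(0.2); snap("held1"); st()
z=np.load("pics/held1.npz"); W=z["W"]
near=np.hypot(W[...,0]-440.5,W[...,1]-57.3)<80
m=near&(W[...,2]>9)&(W[...,2]<25); print(m.sum(),cv2.minAreaRect(W[m][:,:2].astype(np.float32)))
m&=(W[...,2]>18); print(cv2.minEnclosingCircle(W[m][:,:2].astype(np.float32)))
E
```

```text
t 20.76 pos [440.64  57.17 189.88] F [ 0.3   0.01 -3.14] gw 41.8
8204 ((440.13067626953125, 57.226966857910156), (110.249267578125, 109.34123229980469), 75.90524291992188)
((440.1940612792969, 57.1336784362793), 39.82386779785156)
```

View pics/held1.png

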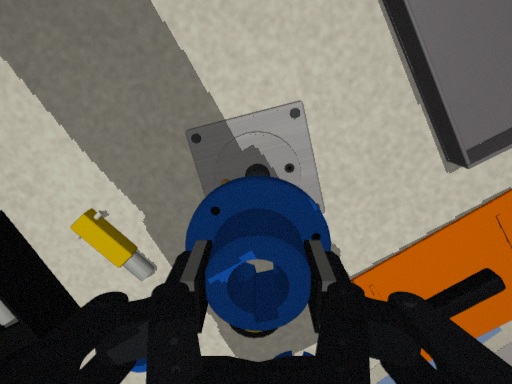

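The held hub is upright. In this picture the seat is at about (258,160) and the bore at about (262,268). I'll check the hub's pose in the grip before descending.

```bash
python3 - <<'E'
from h import *
z=np.load("pics/held1.npz");W=z["W"]; im=z["im"]
hsv=cv2.cvtColor(im,cv2.COLOR_RGB2HSV); b=(hsv[...,0]>100)&(hsv[...,0]<125)&(hsv[...,1]>120)&(np.hypot(W[...,0]-440,W[...,1]-57)<60)&(W[...,2]>140)
h,e=np.histogram(W[b][:,2],bins=np.arange(140,220,2)); print(list(zip(e,h)))
for lo,hi in((168,175),(200,208)):
    Q=W[b&(W[...,2]>lo)&(W[...,2]<hi)]; print(cv2.minEnclosingCircle(Q[:,:2].astype(np.float32)))
    A=np.c_[Q[:,:2]-[440,57],np.ones(len(Q))]; print(np.linalg.lstsq(A,Q[:,2],rcond=None)[0])
print(hubread(z,(440.5,57.3),162))
E
```

```text
[(np.int64(140), np.int64(0)), (np.int64(142), np.int64(0)), (np.int64(144), np.int64(0)), (np.int64(146), np.int64(0)), (np.int64(148), np.int64(0)), (np.int64(150), np.int64(0)), (np.int64(152), np.int64(0)), (np.int64(154), np.int64(0)), (np.int64(156), np.int64(0)), (np.int64(158), np.int64(0)), (np.int64(160), np.int64(14)), (np.int64(162), np.int64(116)), (np.int64(164), np.int64(179)), (np.int64(166), np.int64(183)), (np.int64(168), np.int64(2600)), (np.int64(170), np.int64(2535)), (np.int64(172), np.int64(213)), (np.int64(174), np.int64(224)), (np.int64(176), np.int64(245)), (np.int64(178), np.int64(233)), (np.int64(180), np.int64(279)), (np.int64(182), np.int64(287)), (np.int64(184), np.int64(286)), (np.int64(186), np.int64(303)), (np.int64(188), np.int64(338)), (np.int64(190), np.int64(339)), (np.int64(192), np.int64(350)), (np.int64(194), np.int64(364)), (np.int64(196), np.int64(380)), (np.int64(198), np.int64(423)), (np.int64(200), np.int64(2857)), (np.int64(202), np.int64(2632)), (np.int64(204), np.int64(10)), (np.int64(206), np.int64(17)), (np.int64(208), np.int64(12)), (np.int64(210), np.int64(10)), (np.int64(212), np.int64(6)), (np.int64(214), np.int64(15)), (np.int64(216), np.int64(12))]
((439.6077575683594, 58.50483703613281), 35.72892379760742)
[ 2.28659387e-02 -1.37254961e-02  1.70711897e+02]
((434.18414306640625, 61.50458526611328), 34.21409225463867)
[ 1.32264936e-03 -2.49149231e-03  2.01963477e+02]
((439.6077575683594, 58.50483703613281), 35.72892379760742, (434.18414306640625, 61.50458526611328), 34.21409225463867, (np.float64(nan), 0), (np.float64(-31.115940199875695), 317))h.py:41: RuntimeWarning: Mean of empty slice.
  A=np.radians(a); return np.degrees(np.arctan2(np.sin(A).mean(),np.cos(A).mean())),len(a)
  ret = ret.dtype.type(ret / rcount)
```

```bash
python3 - <<'E'
from h import *
from scipy.optimize import least_squares
z=np.load("pics/held1.npz");W=z["W"]; im=z["im"]
hsv=cv2.cvtColor(im,cv2.COLOR_RGB2HSV); b=(hsv[...,0]>100)&(hsv[...,0]<125)&(hsv[...,1]>120)&(W[...,2]>199.5)&(W[...,2]<204)&(np.hypot(W[...,0]-440,W[...,1]-57)<26)
b=cv2.morphologyEx(b.astype(np.uint8),cv2.MORPH_OPEN,np.ones((3,3)))>0
Q=W[b][:,:2]; c,rr=cv2.minEnclosingCircle(Q.astype(np.float32)); print(c,rr)
for r0 in(13.7,14.5,15.3):
    a,zz,_=ringz(z,c,r0,202); print(cmean(a[zz<199]))
d=np.hypot(*(Q-c).T); print(np.percentile(d,[0,1,5,95,99,100]))
z2=dict(z); z2["im"]=np.clip(im.astype(float)*2,0,255).astype(np.uint8)
o=ortho(z2,c,202,half=40,s=6); o2=ortho(z2,c,170.5,half=40,s=6)
for x in(o,o2): cv2.drawMarker(x,(240,240),(255,0,0),0,20)
cv2.imwrite("pics/oheld.png",cv2.resize(np.hstack([o,o2]),(780,390))[...,::-1])
E
```

```text
(440.0465087890625, 58.158294677734375) 22.389558792114258
(np.float64(-14.000000000000009), 39)
(np.float64(-11.535448876221057), 25)
(np.float64(-24.66351543576992), 3)
[11.72989333 12.37740155 12.87140622 21.51804012 21.94564247 22.38949068]
```

View pics/oheld.png

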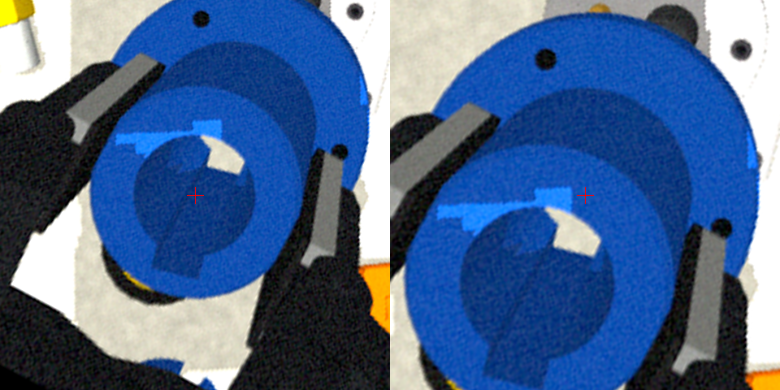

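```bash
python3 - <<'E'
from h import *
y=-1.16+np.radians(128.15)
X,Y=440.6,56.7
r.move_linear((X,Y,92),v=150)
for zz in (84,80,76,72,68,66,64,62,60,58):
    r.move_linear((X,Y,zz),v=40); s=st()
    if abs(s["contact_force"][2]+3)>14 or np.hypot(*s["contact_force"][:2])>15: break
E
```

```text
t 21.91 pos [440.56  56.69  83.98] F [ 0.08  0.16 -2.09] gw 42.4
t 22.16 pos [440.46  56.7   79.75] F [-0.08  0.27 -2.1 ] gw 42.29
t 22.41 pos [440.44  56.69  75.7 ] F [-0.77  0.19 -1.73] gw 42.35
t 22.66 pos [440.46  56.69  71.71] F [-1.06 -0.21 -1.86] gw 42.28
t 22.91 pos [440.47  56.69  67.69] F [ 0.85 -0.2  -2.53] gw 42.29
t 23.16 pos [440.56  56.71  65.92] F [ 0.24  0.59 -2.73] gw 41.94
t 23.41 pos [440.53  56.69  63.86] F [ 0.17  0.85 -1.76] gw 41.96
t 23.66 pos [440.53  56.71  61.86] F [-0.29 -0.39 -2.76] gw 42.2
t 23.91 pos [440.53  56.69  59.86] F [ 1.24  0.42 -3.12] gw 42.28
t 24.16 pos [440.53  56.7   57.84] F [-0.7   0.83 -2.68] gw 42.23
```

Descending smoothly: the hub is over the shaft, and the key top is passed at a TCP of about 75. The dowel comes next.

```bash
python3 - <<'E'
from h import *
X,Y=440.6,56.7
for zz in (56,54,52,50,49,48,47,46,45,44):
    r.move_linear((X,Y,zz),v=30); s=st()
    if abs(s["contact_force"][2]+3)>22 or np.hypot(*s["contact_force"][:2])>15: break
E
```

```text
t 24.41 pos [440.51  56.7   55.85] F [-0.81  0.83 -2.1 ] gw 42.08
t 24.66 pos [440.53  56.69  53.85] F [-0.1  -0.38 -2.52] gw 42.18
t 24.91 pos [440.53  56.7   51.87] F [ 0.75  0.5  -2.76] gw 42.4
t 25.16 pos [440.54  56.71  49.86] F [ 0.09 -0.03 -2.72] gw 41.86
t 25.41 pos [440.58  56.71  48.95] F [-0.39  0.2  -2.02] gw 42.23
t 25.66 pos [440.77  56.71  48.21] F [ 0.6  -1.5   0.68] gw 41.94
t 25.91 pos [440.79  56.72  48.11] F [-8.33 -1.29 15.57] gw 42.45
t 26.16 pos [440.86  56.69  48.09] F [-17.84  -1.37  30.37] gw 42.17
```

Contact was at TCP z=48.1. That is 20 mm above the desk grasp height (28.2), so the hub is home, and I pressed it with about 30 N. I'll release, check by camera, then regrasp.

```bash
python3 - <<'E'
from h import *
y=-1.16+np.radians(128.15)
X,Y=440.6,56.9
r.move_linear((X,Y,48.5),v=30); hand.grip(70); r.move_linear((X,Y,180),v=300); r.hold(.2); snap("home"); st()
z=np.load("pics/home.npz"); a=hubread(z,(440.5,57.3),20); P(*a)
W=z["W"]; m=np.hypot(W[...,0]-440.5,W[...,1]-57.3)<21
h=W[m][:,2]; print(np.median(h[(h>55)&(h<75)]))
E
```

```text
t 27.63 pos [440.26  56.85 178.99] F [0.14 0.09 0.2 ] gw 70.14
[440.04  57.8 ] 35.99 [440.04  57.52] 22.19 [-109.53   14.  ] [-13.49 114.  ]
60.3853525358456
```

View pics/home.png

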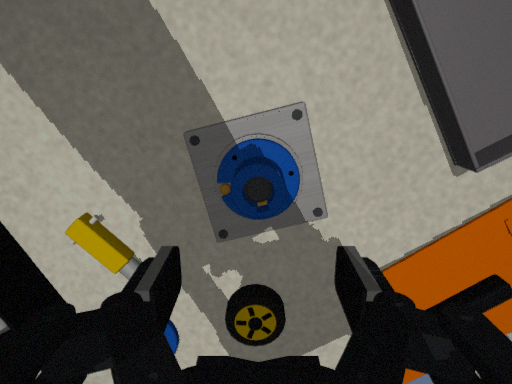

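The hub is verified home: boss top at z=60.4, dowel in the notch at (225,189), key in the keyway at (262,204). Now take it off and put it in the case pocket.

```bash
python3 - <<'E'
from h import *
y=-1.16+np.radians(128.15)
X,Y=440.4,57.2
r.move_linear((X,Y,48.5),v=250); hand.grip(40); st()
r.move_linear((X,Y,90),v=80); st()
r.move_linear((X,Y,170),v=300)
r.goto((423,-330.4,170),ori(0)); s=st()
r.move_linear((423,-330.4,100),v=250)
for zz in (60,50,44,41,39,38,37):
    r.move_linear((423,-330.4,zz),v=60); s=st()
    if s["contact_force"][2]>4: break
r.hold(0.2); hand.grip(60); st()
r.move_linear((423,-330.4,200),v=300); r.move_linear((405,-310,260),v=300) ;r.hold(0.15); snap("incase")
z=np.load("pics/incase.npz"); P(*hubread(z,(423,-330.4),10)); st()
E
```

```text
t 28.68 pos [441.37  57.24  50.5 ] F [-2.53  0.03  9.97] gw 42.29
t 29.35 pos [440.2   57.25  89.67] F [-0.58  0.48 -2.03] gw 41.89
t 31.21 pos [ 423.32 -329.55  169.74] F [ 0.6   0.58 -2.62] gw 42.01
t 32.46 pos [ 423.15 -330.51   60.24] F [ 0.22  0.85 -2.39] gw 42.25
t 32.78 pos [ 422.79 -330.23   49.49] F [ 0.68  0.17 -1.78] gw 41.82
t 33.02 pos [ 422.83 -330.25   43.54] F [-0.83  0.27 -2.61] gw 42.23
t 33.28 pos [ 422.97 -330.39   40.9 ] F [-0.13 -0.01 -1.66] gw 42.2
t 33.52 pos [ 423.2  -330.53   40.5 ] F [-6.71  6.58 16.36] gw 42.21
t 34.04 pos [ 423.04 -330.42   38.97] F [-0.35 -0.04  1.13] gw 60.15
[ 429.83 -325.88] 43.49 [ 422.46 -329.56] 22.22 [ 27.89 314.  ] [-74.87 124.  ]
t 35.29 pos [ 404.8  -309.89  258.18] F [0.77 0.4  0.08] gw 60.1
```

View pics/incase.png

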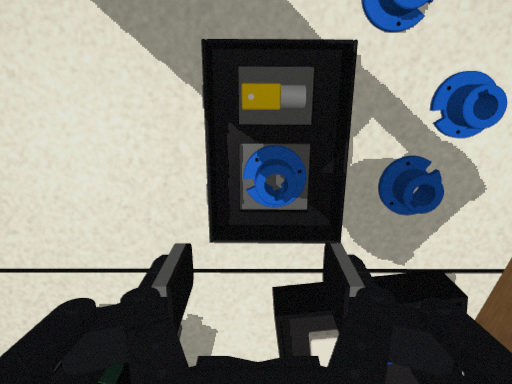

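The hub lies flat in the pocket, centred at pixel (275,177). Contact was 10 mm above the desk, as expected. Next, the lid.

```bash
cat >> h.py <<'E'
def lidread(z,c,top=35):
    W=z["W"]; m=(W[...,2]>top-4)&(W[...,2]<top+4)&(np.hypot(W[...,0]-c[0],W[...,1]-c[1])<70)
    (cx,cy),(w,h),a=cv2.minAreaRect(W[m][:,:2].astype(np.float32))
    if w>h: a-=90; w,h=h,w
    return (cx,cy),(w,h),(a+90)%180-90
E
python3 - <<'E'
from h import *
y=np.radians(5.56)
r.goto((649.4,179.4,220),ori(y)); r.hold(.2); snap("lidlook"); z=np.load("pics/lidlook.npz")
c,wh,a=lidread(z,(649.4,179.4)); P(c,wh,a)
if abs(wh[0]-18)<3 and abs(wh[1]-80)<3:
    y=np.radians(a)
    hand.grip(50); r.move_linear((c[0],c[1],60),v=300,ori=ori(y)); r.move_linear((c[0],c[1],30),v=120); st()
    hand.grip(10); st(); r.move_linear((c[0],c[1],60),v=100); st()
    r.move_linear((c[0],c[1],190),v=250); r.hold(.1); snap("lidheld"); st()
E
```

```text
[649.3  179.89] [17.86 78.44] 6.07
t 38.87 pos [649.48 179.95  30.61] F [ 0.57  0.48 -0.58] gw 49.95
t 39.26 pos [649.88 180.04  31.16] F [0.24 0.11 6.14] gw 16.61
t 39.71 pos [649.54 179.94  60.78] F [ 0.61  0.7  -3.09] gw 16.51
t 40.52 pos [648.6  179.74 187.27] F [-1.05  0.4  -2.43] gw 16.51
```

View pics/lidheld.png

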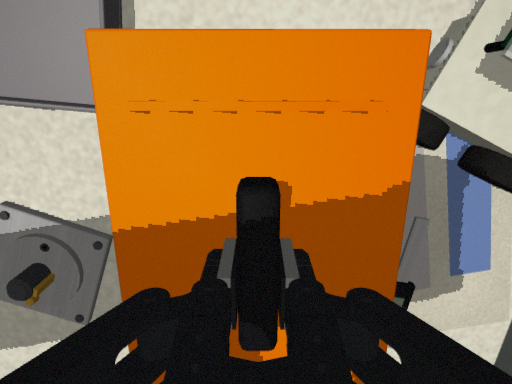

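```bash
python3 - <<'E'
from h import *
y=np.radians(-0.2)
X,Y=422.9,-290.4
r.goto((X,Y,190),ori(y)); r.hold(.2); snap("lidover"); st()
r.move_linear((X,Y,110),v=150)
for zz in (100,96,93,91,89,87,86,85,84):
    r.move_linear((X,Y,zz),v=40); s=st()
    if s["contact_force"][2]>15: break
E
```

```text
t 42.67 pos [ 423.21 -290.1   189.93] F [-0.56 -0.65 -3.2 ] gw 16.71
t 43.75 pos [ 422.83 -290.37   99.92] F [ 0.01  0.79 -2.11] gw 16.56
t 44.0 pos [ 422.83 -290.33   95.78] F [-0.42  0.43 -2.27] gw 16.42
t 44.25 pos [ 422.83 -290.33   92.79] F [ 0.36  0.19 -2.7 ] gw 16.64
t 44.5 pos [ 422.86 -290.36   90.86] F [-0.45  0.   -2.77] gw 16.48
t 44.75 pos [ 422.86 -290.37   88.87] F [ 0.13 -0.11 -1.54] gw 16.88
t 45.0 pos [ 422.83 -290.34   86.83] F [-0.63 -0.16 -1.99] gw 16.75
t 45.25 pos [ 422.87 -290.37   85.91] F [-0.85  0.17 -3.53] gw 16.35
t 45.5 pos [ 423.   -290.47   85.17] F [ 0.32 -0.61  0.  ] gw 16.81
t 45.75 pos [ 423.03 -290.5    85.13] F [-5.08  3.01 11.42] gw 16.26
```

View pics/lidover.png

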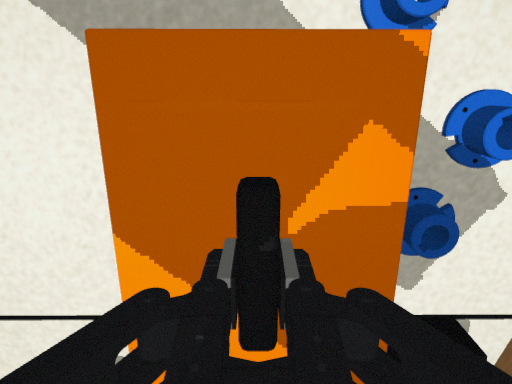

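Contact came at 85.15, which is 54 + 31.2, so the plate is on the rim. I'll press a bit more, release and check the heights.

```bash
python3 - <<'E'
from h import *
X,Y=422.9,-290.4
for zz in (83,82):
    r.move_linear((X,Y,zz),v=20); s=st()
    if s["contact_force"][2]>30: break
r.move_linear((X,Y,85),v=20); hand.grip(50); r.move_linear((X,Y,130),v=150)
hand.grip(2); r.move_linear((X,Y,108),v=150)
for zz in (104,102,101,100,99,98,97):
    r.move_linear((X,Y,zz),v=30); s=st()
    if s["contact_force"][2]>35: break
r.move_linear((X,Y,280),v=300); r.hold(.2); snap("lidshut"); z=np.load("pics/lidshut.npz"); W=z["W"]; im=z["im"]; st()
c,wh,a=lidread(z,(X,Y),89); P(c,wh,a)
hsv=cv2.cvtColor(im,cv2.COLOR_RGB2HSV); m=(hsv[...,0]<15)&(hsv[...,1]>150)&(np.hypot(W[...,0]-X,W[...,1]-Y)<130)&(W[...,2]>55)&(W[...,2]<80)
Q=W[m]; A=np.c_[Q[:,:2]-[X,Y],np.ones(len(Q))]; print(np.linalg.lstsq(A,Q[:,2],rcond=None)[0],cv2.minAreaRect(Q[:,:2].astype(np.float32)))
E
```

```text
t 46.0 pos [ 423.05 -290.49   85.08] F [-10.94   8.64  23.53] gw 16.66
t 46.25 pos [ 423.09 -290.51   85.08] F [-17.32  12.24  35.37] gw 16.65
t 48.52 pos [ 422.96 -290.43  104.24] F [-0.82  0.48  0.48] gw 2.02
t 48.77 pos [ 423.29 -290.66  103.1 ] F [-1.48  0.98  8.83] gw 1.96
t 49.02 pos [ 423.35 -290.69  103.03] F [-5.34  5.65 19.45] gw 2.24
t 49.27 pos [ 423.41 -290.73  102.99] F [-11.74   8.65  30.55] gw 1.82
t 49.52 pos [ 423.49 -290.75  102.95] F [-16.21  12.94  40.63] gw 2.23
t 50.52 pos [ 422.73 -290.27  278.9 ] F [ 0.35 -0.19 -0.01] gw 2.4
[ 422.31 -290.38] [17.79 78.37] 0.4
[ 2.09863767e-04 -8.54932370e-04  6.75060647e+01] ((422.5567932128906, -290.7409973144531), (199.24217224121094, 139.75718688964844), 89.98213958740234)
```

View pics/lidshut.png

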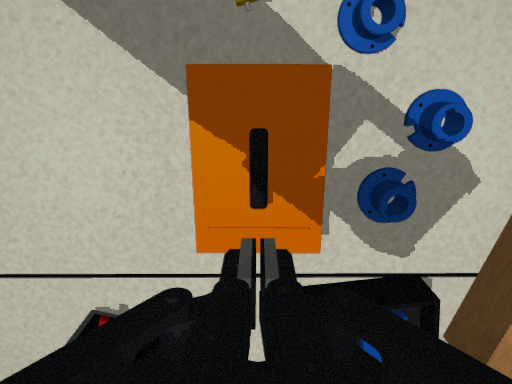

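The lid is level and shut: plate top at 67.5 against 67 nominal, centred on the case. Now the returns, one hub at a time with a re-look before each pick.

```bash
cat >> h.py <<'E'
TR=(428.1,313.4,np.radians(1.1))
def slot(sx,sy):
    c,s=np.cos(TR[2]),np.sin(TR[2]); return TR[0]+40*(c*sx-s*sy),TR[1]+40*(s*sx+c*sy)
def ret(c,sx,sy,tag):
    yaw=np.pi/4*sx*sy
    hand.grip(62)
    a=look(c,yaw,tag); P(*a)
    if abs(a[3]-22)>1 or abs(a[1]-36)>1.5: print("BAD READ"); return False
    c=(np.array(a[0])+np.array(a[2]))/2
    r.move_linear((c[0],c[1],28),v=220,ori=ori(yaw)); hand.grip(40); 
    r.move_linear((c[0],c[1],60),v=150); s=st(); 
    if s["grip_width"]<41: print("NO GRIP"); return False
    r.move_linear((c[0],c[1],190),v=350)
    X,Y=slot(sx,sy); r.goto((X,Y,190),ori(yaw)); s=st()
    if s["grip_width"]<41: print("LOST"); return False
    r.move_linear((X,Y,60),v=250)
    for zz in (44,39,37,36,35,34,33,32):
        r.move_linear((X,Y,zz),v=60); s=sense()
        if s["contact_force"][2]>4: break
    st(); hand.grip(58); r.move_linear((X,Y,150),v=300); return True
E
python3 - <<'E'
from h import *
print(ret((584,-342.8),-1,-1,"r0"))
E
```

```text
[ 583.61 -342.9 ] 35.65 [ 583.89 -343.16] 22.15 [44.75 84.  ] [-136.5  108. ]
t 53.67 pos [ 584.15 -343.24   60.93] F [-0.59 -0.17 -3.05] gw 42.17
t 56.49 pos [389.32 272.28 189.96] F [ 0.36  0.92 -2.12] gw 42.04
t 59.08 pos [389.01 272.75  34.17] F [-8.71 -5.2  17.36] gw 41.98
True
```

```bash
python3 - <<'E'
from h import *
print(ret((632.2,-250),-1,1,"r2"))
snap("t2")
E
```

```text
[ 632.53 -250.46] 35.98 [ 632.02 -250.6 ] 22.25 [-161.81   21.  ] [109.34 113.  ]
t 63.97 pos [ 632.7  -250.72   60.97] F [ 0.24  0.32 -1.19] gw 41.66
t 66.81 pos [387.87 352.25 190.  ] F [-0.38 -0.17 -1.41] gw 41.76
t 69.14 pos [387.43 352.74  34.34] F [-1.93 -1.42  4.29] gw 42.16
True
```

View pics/t2.png

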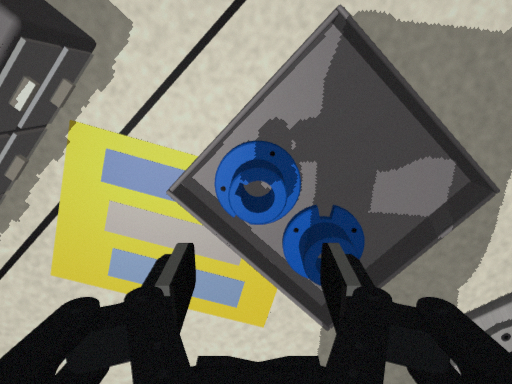

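Two hubs lie flat in the tray, at pixels (258,182) and (323,245). Two to go.

```bash
python3 - <<'E'
from h import *
print(ret((545.1,-140),1,-1,"r1"))
E
```

```text
[ 545.39 -140.15] 35.74 [ 544.92 -140.25] 22.27 [-25.36  85.  ] [108.32 111.  ]
t 73.88 pos [ 545.54 -140.31   60.64] F [-0.21 -0.31 -0.54] gw 42.21
t 75.97 pos [469.26 273.46 189.75] F [ 0.51  0.01 -1.37] gw 41.78
t 78.55 pos [468.99 274.27  33.93] F [-6.51 -2.88 10.76] gw 42.09
True
```

```bash
python3 - <<'E'
from h import *
print(ret((682,-22.8),1,1,"r4"))
E
```

```text
[698.98 -56.09] 32.15 [703.01 -63.22] 20.29 [115.8 635. ] [-66.53 368.  ]
BAD READ
False
```

```bash
python3 - <<'E'
from h import *
st(); im,d,W,k=cloud("scene","pics/sceneA.png"); cloud("side","pics/sideA.png")
E
```

```text
t 81.65 pos [681.93 -22.35 190.08] F [-0.51  0.08 -0.62] gw 62.05
```

View pics/sceneA.png

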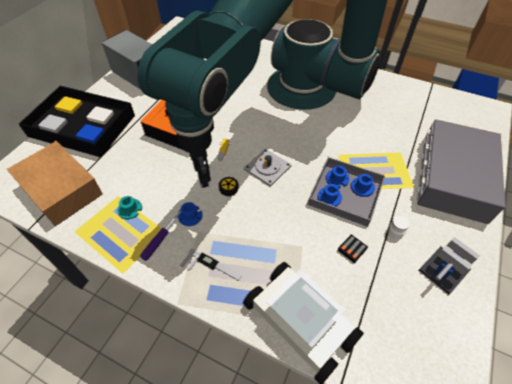

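View pics/sideA.png

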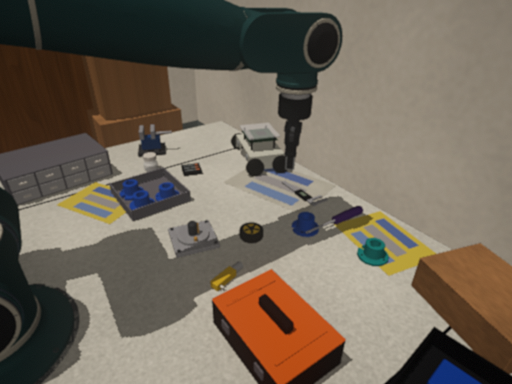

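The last hub was knocked aside and is now near (705,-75), close to the screwdriver. The scene view shows it at (190,214). I'll take another look.

```bash
python3 - <<'E'
from h import *
a=look((690,-72),np.pi/2,"r4b",h=200); P(*a); c=a[2]
a=hubread(np.load("pics/r4b.npz"),c); P(*a)
E
```

```text
[705.71 -70.  ] 35.68 [706.32 -70.23] 22.25 [150.38  87.  ] [106.47 110.  ]
[705.81 -69.97] 35.78 [706.32 -70.23] 22.25 [150.38  87.  ] [106.47 110.  ]
```

View pics/r4b.png

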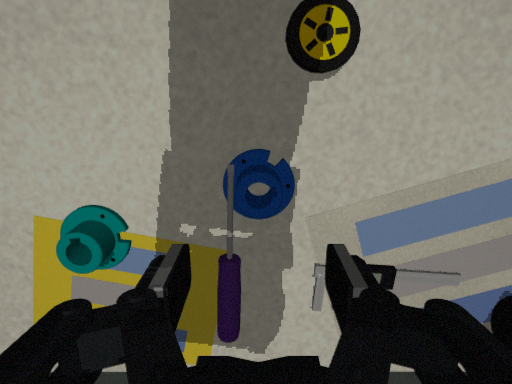

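The blade tip at (231,170) overhangs the hub's flange on its -y side. A straight lift would carry the screwdriver up, so first I'll measure the blade's height and then slide the hub out sideways.

```bash
python3 - <<'E'
from h import *
z=np.load("pics/r4b.npz");W=z["W"]
for v in range(160,256,6):
    print(v,[tuple(W[v,u].round(0).astype(int)) for u in (227,229,231,233,235)])
z2=z["im"][120:260,170:330]; cv2.imwrite("pics/r4bz.png",cv2.resize(np.clip(z2.astype(float)*1.8,0,255).astype(np.uint8),None,fx=4.5,fy=4.2,interpolation=cv2.INTER_CUBIC)[...,::-1])
E
```

```text
160 [(np.int64(682), np.int64(-101), np.int64(1)), (np.int64(682), np.int64(-99), np.int64(0)), (np.int64(682), np.int64(-97), np.int64(-1)), (np.int64(681), np.int64(-95), np.int64(6)), (np.int64(680), np.int64(-93), np.int64(10))]
166 [(np.int64(685), np.int64(-100), np.int64(13)), (np.int64(685), np.int64(-98), np.int64(15)), (np.int64(685), np.int64(-96), np.int64(15)), (np.int64(685), np.int64(-94), np.int64(15)), (np.int64(686), np.int64(-93), np.int64(9))]
172 [(np.int64(691), np.int64(-100), np.int64(14)), (np.int64(691), np.int64(-98), np.int64(15)), (np.int64(691), np.int64(-96), np.int64(15)), (np.int64(691), np.int64(-95), np.int64(14)), (np.int64(692), np.int64(-93), np.int64(8))]
178 [(np.int64(698), np.int64(-101), np.int64(9)), (np.int64(696), np.int64(-98), np.int64(16)), (np.int64(696), np.int64(-96), np.int64(17)), (np.int64(697), np.int64(-95), np.int64(14)), (np.int64(699), np.int64(-93), np.int64(8))]
184 [(np.int64(703), np.int64(-101), np.int64(15)), (np.int64(702), np.int64(-98), np.int64(16)), (np.int64(703), np.int64(-97), np.int64(15)), (np.int64(703), np.
[... 1952 characters left out ...]
[(np.int64(760), np.int64(-102), np.int64(15)), (np.int64(759), np.int64(-100), np.int64(17)), (np.int64(760), np.int64(-98), np.int64(16)), (np.int64(767), np.int64(-97), np.int64(1)), (np.int64(767), np.int64(-95), np.int64(1))]
244 [(np.int64(767), np.int64(-102), np.int64(15)), (np.int64(766), np.int64(-100), np.int64(17)), (np.int64(767), np.int64(-98), np.int64(15)), (np.int64(774), np.int64(-97), np.int64(1)), (np.int64(774), np.int64(-95), np.int64(1))]
250 [(np.int64(773), np.int64(-102), np.int64(16)), (np.int64(773), np.int64(-100), np.int64(16)), (np.int64(773), np.int64(-98), np.int64(17)), (np.int64(782), np.int64(-97), np.int64(0)), (np.int64(781), np.int64(-95), np.int64(0))]
```

View pics/r4bz.png

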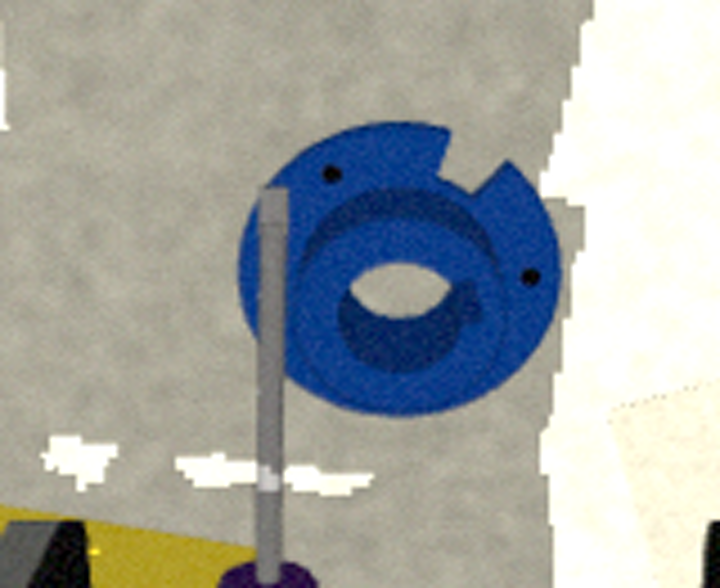

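The blade's underside is at about z=10 and the flange top at 8, so it can slide free. I'll grip with the jaws along x, slide +y 25 mm at desk level, then lift.

```bash
python3 - <<'E'
from h import *
c=(706.1,-70.1)
r.goto((c[0],c[1],120),ori(0)); r.move_linear((c[0],c[1],28.5),v=150); hand.grip(40); s=st()
r.move_linear((c[0]-6,c[1]+25,28.7),v=50); s=st()
if s["grip_width"]>41:
    r.move_linear((c[0]-6,c[1]+25,190),v=250); st(); r.hold(.1); snap("slid")
E
```

```text
t 85.26 pos [706.94 -70.23  30.44] F [-0.15 -0.46  6.06] gw 41.74
t 85.92 pos [700.81 -44.72  30.41] F [-0.37  1.99  6.32] gw 42.39
t 86.72 pos [699.52 -45.04 188.02] F [-0.87  0.1  -1.84] gw 42.42
```

View pics/slid.png

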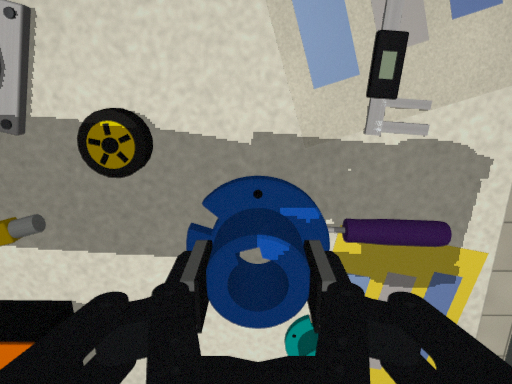

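The hub is free, held upright, and the screwdriver is undisturbed. Placing it in the last slot.

```bash
python3 - <<'E'
from h import *
yaw=np.pi/4; X,Y=slot(1,1)
r.goto((X,Y,190),ori(yaw)); s=st()
assert s["grip_width"]>41
r.move_linear((X,Y,60),v=250)
for zz in (44,39,37,36,35,34,33,32):
    r.move_linear((X,Y,zz),v=60); s=sense()
    if s["contact_force"][2]>4: break
st(); hand.grip(58); r.move_linear((X,Y,150),v=300); r.goto((430,280,330),ori(np.pi/2)); r.hold(.2); snap("trayfin")
z=np.load("pics/trayfin.npz"); 
for sx in(-1,1):
    for sy in(-1,1):
        W=z["W"]; c=slot(sx,sy); m=(np.hypot(W[...,0]-c[0],W[...,1]-c[1])<25)&(W[...,2]>38)&(W[...,2]<52); print(np.round(c,1),cv2.minEnclosingCircle(W[m][:,:2].astype(np.float32)),np.percentile(W[m][:,2],[5,95]))
r.goto((560,-120,330),ori(np.pi/2)); r.hold(.2); snap("fin1"); cloud("scene","pics/sceneB.png"); cloud("side","pics/sideB.png"); st()
E
python3 -c "
import cv2,numpy as np
a=[cv2.imread(f'pics/{n}.png') for n in('trayfin','fin1','sceneB','sideB')]
cv2.imwrite('pics/four.png',cv2.resize(np.vstack([np.hstack(a[:2]),np.hstack(a[2:])]),(796,597)))"
```

```text
t 88.56 pos [467.97 353.62 189.99] F [-0.44  0.69 -2.19] gw 41.97
t 90.89 pos [467.44 354.26  34.44] F [-1.49 -1.47  4.48] gw 41.92
[388.9 272.6] ((388.90118408203125, 273.1249084472656), 22.053712844848633) [42.82492166 45.80231182]
[387.3 352.6] ((386.5497741699219, 353.0671691894531), 22.116735458374023) [42.1135602  45.76764496]
[468.9 274.2] ((468.0234680175781, 274.66094970703125), 22.069339752197266) [41.15014638 45.72345876]
[467.3 354.2] ((467.15777587890625, 354.6504821777344), 22.32693099975586) [40.45749068 45.76057838]
t 94.71 pos [ 560.04 -119.58  330.02] F [-0.14 -0.08  0.47] gw 57.98
```

View pics/four.png

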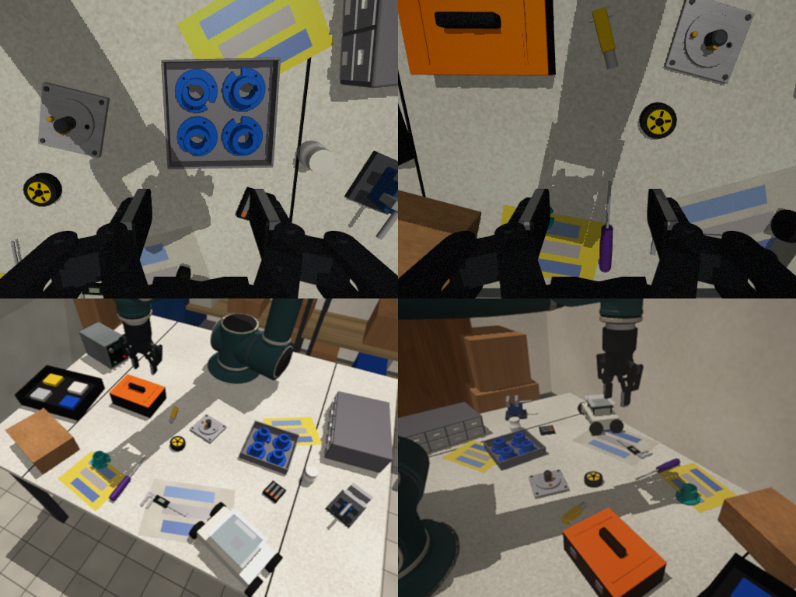

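All four hubs lie flat in the tray (boss tops at about 44). A last check that the lid and screwdriver are unchanged, then I'll hand in.

```bash
python3 - <<'E'
from h import *
for f in("w_hubs","r4b","fin1"):
    z=np.load(f"pics/{f}.npz"); W=z["W"]; h=cv2.cvtColor(z["im"],cv2.COLOR_RGB2HSV)
    for n,m in (("screwdr",(h[...,0]>128)&(h[...,0]<150)&(h[...,1]>90)&(W[...,2]>5)),("tyrecap",(h[...,0]>22)&(h[...,0]<32)&(h[...,1]>150)&(W[...,2]>18)&(W[...,2]<30)&(np.hypot(W[...,0]-575,W[...,1]+10)<70))):
        if m.sum()>20: P(f,n,W[m].mean(0),W[m].min(0))
r.goto((410,-290,300),ori(np.pi/2)); r.hold(.2); snap("lidfin"); z=np.load("pics/lidfin.npz"); P(*lidread(z,(422.5,-290.4),89))
W=z["W"]; m=(abs(W[...,0]-422)<60)&(abs(W[...,1]+290)<90)&(W[...,2]<75)&(W[...,2]>50); P("lid plate z",np.percentile(W[m][:,2],[2,50,98])); st()
r.finish_job()
E
```

```text
w_hubs screwdr [ 642.44 -177.01  205.12] [ 423.2  -474.09    5.27]
w_hubs tyrecap [568.79 -15.71  25.1 ] [548.02 -44.34  21.17]
r4b screwdr [743.88 -78.33 144.24] [ 545.94 -135.43    5.01]
r4b tyrecap [568.91 -15.83  24.95] [546.79 -45.59  21.11]
fin1 screwdr [ 616.57 -116.94  266.12] [ 385.34 -466.14    5.27]
fin1 tyrecap [568.64 -15.48  25.13] [538.93 -43.34  20.9 ]
[ 421.83 -290.7 ] [17.35 79.48] 0.18
lid plate z [65.96 67.53 69.36]
t 95.87 pos [ 410.73 -289.4   299.99] F [ 0.1  -0.08 -0.29] gw 57.72
the job is handed in; nothing more can be done
```

The job is done and handed in at about 96 s of the 210 s allowed.

- **Finding the hub:** The gauge's dowel is on the -y side, so the right hub has its keyway 90° counter-clockwise from its notch. Only the hub at (653, -133) read that way; the others read about 178°, 136°, 271° and 316°.
- **Proving the fit:** I slid it onto the test shaft and pressed it home with about 30 N. The camera then showed the boss top at z = 60.4 (60 expected), with the dowel in the notch and the key in the keyway.
- **Kit case:** The hub went flat, boss up, into the empty pocket. I put the lid on and pressed it with about 40 N. The last check gave the lid plate's top at 67.5 (67 expected), and it had read level just after pressing.
- **Returns tray:** The other four hubs lie flat, one in each slot. One had been knocked under the screwdriver blade, so I slid it clear sideways before lifting it.
- **Other things on the desk:** The tyre is within about 0.5 mm of where it started. My numeric check of the screwdriver failed because the colour mask picked up other things. In the pictures it looks undisturbed.

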